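# Lock the tube mixer's arm level for loading

### The arm

A 7-joint arm with a two-finger parallel gripper is mounted at the origin on a cart in front of the work surface, level with it; the furniture and walls round the work are solid. World frame = base frame: x ahead of the robot, y to its left, z up, the work surface at z = 0. Lengths are in m, angles in rad, forces in N, time in s.
With the tool pointing down it reaches from about 0.425 to 0.925 m from the base axis. Payload 6.8 kg.
Tool frame: the origin (TCP) lies on the centre line of the jaws, within the pads' length; the fingertips stand 8 mm ahead of it and the grasp point (between the pads) lies 11 mm behind it (bot.tips_ahead is the distance from the TCP to the fingertips, in m); z points along the fingers, y is the line along which they close (so a half turn about z gives the same grasp; the last joint's range is limited). The gripper opens to 85 mm and grips with 20 to 120 N. Pads are 22 mm wide; open, the fingers measure 114 mm over their backs; the gripper's body (76 mm by 85 mm) begins 54 mm behind the grasp point. The pads swing forward as they close: fully open they stand 13 mm farther back than shut.
Start: joints at [1.149, 0.477, 0.022, 1.555, -0.011, 1.109, -0.083], TCP at [0.208, -0.642, 0.239] pointing down, gripper open.
Joint ranges: [-2.96, 2.96], [-0.34, 2.1], [-1.41, 1.46], [0.24, 2.44], [-1.37, 4.51], [0.17, 1.92], [-2.96, 2.96]. Speed limits (rad/s): [2.39, 2.39, 3.14, 3.14, 3.14, 3.14, 3.14].

### API

Orientations are given as a unit quaternion [w, x, y, z].
In Python, from station import bot gives the robot as it stands.
- The arm moves only by the tool send_rows, never from a script. Its argument "deltas" is text: rows parted by semicolons, each of 4 numbers parted by spaces: the shift along the tool's x, y, z in m, then the turn about the tool's z in degrees. In form: x y z spin; .... A call has 1 to 5 rows; each row is the pose to reach, as a shift and turn from the pose commanded when the call began, along the tool's axes at that moment; what a row does not reach only later rows make up. A row lasts 1/10 s, in which the tool goes at most 50 mm and 8.59 degrees, less where a joint would pass 70% of its speed; a pose out of reach is approached as far as the arm can. A call with a gripper value outside its range is refused whole. "claw" is the opening, from 0 (shut) to 1 (fully open), set as the call begins (left out, the last holds). The fingers move at their own pace and stop on an object; "force" is the grip in N (left out, the last holds). Time passes only in rows, so rows that repeat a pose let the fingers close. It gives the time, the measured TCP pose, the force, the opening and the grip force at its end, in the units of the state.
- bot.get_obs(): the state, without advancing time (a new reading comes with each control period).
- bot.read_camera(name): name is "scene" or "top" or "wrist"; returns a dict with "img" (480x640x3 uint8, red, green, blue), "depth" (480x640 float32, m along the optical axis (not along the pixel's ray), 0 where there is no reading), "fx", "fy", "cx", "cy" (pixels), "dist_coeffs" ([k1, k2, p1, p2, k3] as OpenCV has them; the pictures are not rectified), "camera_from_world" (4x4, takes a point from world to camera coordinates). Camera axes: x right, y up, looking along -z (the intrinsics and any distortion apply to the point x, -y, -z); pixel columns grow to the right and rows downward; lengths in m; the calibration is good to about 2 mm. A picture is of the moment at which its call begins.
- bot.hand_in(): hands the job in; it is judged then, once.
Trained networks look in a picture, given as the dict that the camera call returned (one of the last four; its "shot" number tells which), for a name from the list of things; names that differ only in an ending like _2 or _b are one class to them, and where a whole thing is asked for, a point or a joint stands for the part that bears it (a point fixed in the world has none). Each returns a list of dicts, best first, with "confidence" (0 to 1); they miss things now and then, are a little off and sometimes report something else, mostly with a low value. They report only what shows in the picture. A call takes as long as a camera call.
- bot.masks_of(picture, query): "mask" (480x640 bool, what is visible of it).
- bot.landmark_of(picture, query): "xyz" ([x, y, z] in m, in world coordinates, good to about 4 mm: a listed point, or the origin of a listed thing).
The state is a dict: "t": time; "q": joint angles; "joint_vel": joint speeds; "joint_torque": joint torques, N m; "eef_pos": TCP position; "tool_rot": TCP orientation; "contact_force": force on the tool from outside, world axes, zero at the start; "torque": the same for the moment, N m; "gripper_width": opening from 0.0 (shut) to 1.0 (fully open); "grasp_force": force on a finger pad.
Only numpy, scipy, OpenCV 4.12 (cv2) and the standard library are available. Lean on these libraries where they do the work, as an engineer would, in place of code of your own. Each camera call takes 0.05 s, during which the arm holds its last target. There are 200 camera calls.

### The job

The end-over-end tube mixer is switched off with its arm left slanting. Turn the arm level so that the hole in its upright lug lines up with the hole in the index plate behind, then push the red-handled lock pin from the front through both holes until its collar is home against the lug, and let go, so that the arm stays locked for loading. Leave the other things on the bench where they are.

Things in the scene. Friction and masses are not known exactly. Their poses are not given: they have to be found in the camera images.
- mixer: End-over-end tube mixer, fixed: white motor housing 130 deep (x), 120 wide (y), 144 high. Origin on the worktop in the plane of its front face, midway across. x points from the front into the housing, y to its left, z up. The arm's spindle runs along x at z = 120. An aluminium index plate (x -14 to 0, 46 wide, top at z = 190) on the front stands above the housing.
- mixer_arm (a joint): Tilt of the mixer's arm about the spindle, rad: 0 = level, holes lined up; positive = left (+y) end up; travel -0.9 to 0.9. Balanced; 0.2 N m of friction holds it where it is left. The arm is a flat bar 310 long, 30 high, with tubes 89 long clipped upright across it, 60 and 92 from the spindle on both sides, 20 out in front of the bar, 47 below to 42 above its centre line.
- lug_hole (a point): Centre of the lock hole (11.5 diameter) on the front face of the arm's upright lug (10 thick, 46 wide, its top 17 above the hole), which moves with the arm. 50 from the spindle axis, straight above it when the arm is level. x axis along the hole, to the back. A hub nut 31 wide sticks out 18 in front of the lug at the spindle. Gap to the index plate: 4.
- index_hole (a point): Centre of the fixed lock hole, 11.5 in diameter, on the front face of the index plate, 170 above the worktop. The hole goes right through the 14 thick plate; its x axis runs along the hole, to the back (as the mixer's x). With the arm level, lug_hole lies 14 straight in front of this point.
- left_grip (a point): Centre of the black grip at the arm's left (+y) end: 32 long along the bar, 34 high, 12 thick (along the mixer's x); 139 from the spindle axis, 23 in front of the housing (mixer x = -23). It can be pinched across its thickness. Its y axis points outward along the bar, its x axis to the back.
- right_grip (a point): The same grip at the arm's right (-y) end; its y axis points inward along the bar.
- lock_pin: Lock pin, loose, 50 g: red handle 44 long (x -48 to -4), 18 wide (y), 26 high (z); steel collar of 20 diameter (x -4 to 0); steel shank of 10 diameter (x 0 to 42, tapering to 4.4 over the last 9). Origin on its axis at the collar's stop face; x points along the shank to the tip. Starts lying on the worktop with its axis level at z = 13, the 18 width across.
- pin_tip (a point): Tip of the pin's shank, 42 from the pin's origin along its x.
- notebook: Bystander: black notebook 148x110x16, lying. Origin: centre of its underside.
- pen: Bystander: white pen 145 long, lying. Origin: centre of its underside.
- red_tube: Bystander: red-capped sample tube 89 long, 15 thick, lying. Origin: centre of its underside.
- scissors: Bystander: blue-handled scissors 206 long, lying. Origin: centre of its underside.
- tape_roll: Bystander: roll of brown tape, 94 across, 48 high. Origin: centre of its underside.
- slide_box: Bystander: green slide box 86x165x34. Origin: centre of its underside.

How it is judged:
By the outcome, as a careful person would: the job done as asked, in the order asked, and still so for the second after the job is handed in, with the robot touching nothing.
It also fails if it takes over 61 s, if anything falls off the work surface, if the arm or the gripper's body presses on something with over 40 N, if the wrist force passes 120 N, or if a joint passes its speed limit or range.

## Working session

There is one attempt and no reset: what is moved stays moved. The work goes in short steps, Python scripts to look and compute and a tool call to move; the robot and the scene stay as the last step left them, time stands still between calls to the robot, and variables do not carry over. Pictures are saved under pics/ and viewed, at most 10 in all, crops included, and the job is handed in when it is done.

Besides the shell and the picture viewer there is one more tool, called after "Emit:" by a JSON object that holds its "op" and its "data", one argument or row to a line. send_rows: Moves the arm, as the interface text tells. Its arguments: {"type":"object","properties":{"deltas":{"type":"string"},"claw":{"type":"number"},"force":{"type":"number"}},"required":["deltas"]}

```bash
mkdir -p pics; cat > h.py <<'E'
from station import bot
import numpy as np, cv2
np.set_printoptions(precision=4,suppress=True)
def save(p,n): cv2.imwrite('pics/'+n,p['img'][:,:,::-1])
def lm(p,q):
    r=bot.landmark_of(p,q); return [(np.round(d['xyz'],4).tolist(),round(d['confidence'],2)) for d in r[:2]]
E
python3 - <<'E'
from h import *
o=bot.get_obs(); print(o)
for c in ['scene','top']:
    p=bot.read_camera(c); save(p,c+'0.png'); print(c,np.linalg.inv(p['camera_from_world']))
    for q in ['mixer','lug_hole','index_hole','left_grip','right_grip','lock_pin','pin_tip','notebook','pen','red_tube','scissors','tape_roll','slide_box']: print(q,lm(p,q))
E
```

```text
{'t': 0.0, 'q': array([ 1.1489,  0.4778,  0.0224,  1.5565, -0.0115,  1.1093, -0.0831]), 'joint_vel': array([ 0.0004, -0.0008, -0.0022, -0.0006,  0.0002, -0.0001,  0.0007]), 'joint_torque': array([  0.0001, -59.6452,   1.6078, -28.1195,   0.0124,   0.0094,
         0.    ]), 'eef_pos': array([ 0.2081, -0.6415,  0.2383]), 'tool_rot': array([-0.0009,  0.9877,  0.1563, -0.0002]), 'contact_force': array([ 0.3785, -0.5717, -0.5114]), 'torque': array([-0.0003,  0.0537,  0.0788]), 'grasp_force': 0.0, 'gripper_width': 0.9957164337837248}
scene [[ 0.7066  0.3289 -0.6265 -0.2454]
 [-0.7074  0.3491 -0.6146 -0.6228]
 [ 0.0166  0.8775  0.4794  0.6653]
 [ 0.      0.      0.      1.    ]]
mixer [([0.4932, 0.0526, 0.0028], 0.93)]
lug_hole [([0.4779, 0.0162, 0.1642], 0.74)]
index_hole [([0.4795, 0.0427, 0.1685], 0.91)]
left_grip [([0.4157, 0.1482, 0.1874], 0.67), ([0.3705, 0.0137, -0.0014], 0.46)]
right_grip [([0.5251, -0.0686, 0.054], 0.66)]
lock_pin [([0.4101, -0.3235, 0.013], 0.59)]
pin_tip [([0.4495, -0.3291, 0.0121], 0.89)]
notebook [([0.3695, 0.0102, -0.0034], 0.76)]
pen [([0.4231, 0.1515, 0.184
[... 344 characters left out ...]
0.1796  0.9837  1.5469]
 [ 0.      0.      0.      1.    ]]
mixer [([0.4912, 0.0472, 0.0], 0.6)]
lug_hole [([0.4782, 0.0137, 0.1629], 0.92), ([0.4088, -0.3239, 0.0116], 0.73)]
index_hole [([0.4743, 0.0463, 0.1676], 0.94)]
left_grip [([0.4139, 0.1435, 0.1845], 0.64), ([0.5508, 0.3981, -0.0011], 0.33)]
right_grip []
lock_pin [([0.4084, -0.3258, 0.0137], 0.5), ([0.5504, 0.3996, -0.0031], 0.47)]
pin_tip []
notebook [([0.3736, 0.0149, 0.0004], 0.59)]
pen [([0.3776, 0.2022, -0.0014], 0.5)]
red_tube [([0.3717, -0.132, -0.0016], 0.73)]
scissors [([0.4215, 0.3218, -0.0051], 0.85), ([0.4159, 0.1473, 0.185], 0.48)]
tape_roll [([0.4133, 0.4857, 0.002], 0.95)]
slide_box [([0.5479, 0.3984, -0.0027], 0.8)]
```

View pics/scene0.png

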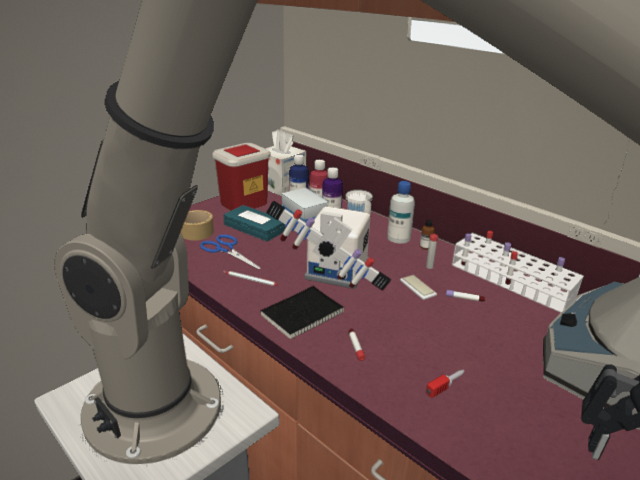

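View pics/top0.png

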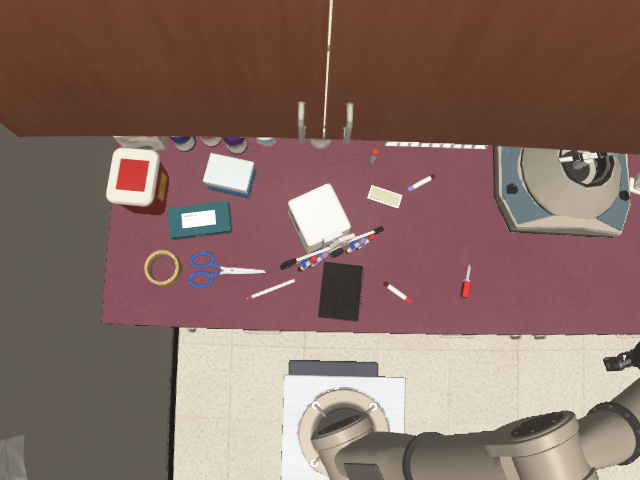

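The scene view shows the mixer at about (340,245) with its left arm end up, and the pin at (445,382). The top view puts the pin at (467,280) and the mixer at (322,225). The landmarks agree with a spindle at about (0.470, 0.039, 0.12), a mixer yaw of about 27° and a tilt of about +0.5 rad.

```bash
cat >> h.py <<'E'
def rel(*targets):
    """print tool-frame delta (x,y,z m, spin deg) from the present pose to world x,y,z,heading(deg)"""
    from scipy.spatial.transform import Rotation as R
    o=bot.get_obs(); w,x,y,z=o['tool_rot']; r=R.from_quat([x,y,z,w]); M=r.as_matrix()
    h=np.degrees(np.arctan2(M[1,0],M[0,0])); print('t',o['t'],'pos',o['eef_pos'],'head',round(h,2),'zax',M[:,2],'q',o['q'],'F',o['contact_force'],'w',o['gripper_width'])
    for t in targets: print(t,np.round(M.T@(np.array(t[:3])-o['eef_pos']),4),round(-(t[3]-h),2))
E
python3 - <<'E'
from h import *
rel((.5,-.3,.35,27.1),(.43,.155,.35,27.1))
E
```

```text
t 1.4 pos [ 0.2084 -0.642   0.2393] head 17.98 zax [ 0.  0. -1.] q [ 1.1489  0.477   0.0224  1.5554 -0.0115  1.1093 -0.0831] F [0.3456 0.1907 0.5969] w 0.9999441957893547
(0.5, -0.3, 0.35, 27.1) [ 0.383  -0.2353 -0.1107] -9.12
(0.43, 0.155, 0.35, 27.1) [ 0.4568 -0.6897 -0.1107] -9.12
```

Emit:
{"op": "send_rows", "data": {
  "deltas": "0.03 0 -0.11 0; 0.383 -0.235 -0.11 -9.1; 0.383 -0.235 -0.11 -9.1; 0.383 -0.235 -0.11 -9.1; 0.383 -0.235 -0.11 -9.1",
  "claw": 0
}}

```text
t: 1.9
eef_pos: [0.3481, -0.4838, 0.316]
tool_rot: [0.0, 0.972, 0.234, 0.0]
contact_force: [0.7, -0.7, -1.0]
gripper_width: 0.144
grasp_force: 0.0
```

```bash
python3 - <<'E'
from h import *
rel((.5,-.3,.35,27.1),(.43,.155,.35,27.1))
E
```

```text
t 1.9 pos [ 0.3481 -0.4838  0.316 ] head 27.06 zax [ 0.0004 -0.0005 -1.    ] q [ 0.9095  0.2882 -0.0844  1.6534  0.0257  1.2005 -0.2792] F [ 0.7297 -0.6982 -0.9587] w 0.14403422928464577
(0.5, -0.3, 0.35, 27.1) [ 0.2189 -0.0945 -0.034 ] -0.04
(0.43, 0.155, 0.35, 27.1) [ 0.3636 -0.5315 -0.0342] -0.04
```

Emit:
{"op": "send_rows", "data": {
  "deltas": "0.22 -0.1 -0.034 0; 0.22 -0.1 -0.034 0; 0.22 -0.1 -0.034 0; 0.363 -0.53 -0.034 0; 0.363 -0.53 -0.034 0"
}}

```text
t: 2.4
eef_pos: [0.4382, -0.267, 0.339]
tool_rot: [0.0, 0.972, 0.235, 0.0]
contact_force: [0.7, 0.2, 0.3]
gripper_width: -0.002
grasp_force: 0.0
```

```bash
python3 - <<'E'
from h import *
rel((.43,.155,.35,27.1))
E
```

```text
t 2.4 pos [ 0.4382 -0.267   0.339 ] head 27.14 zax [ 0.0005 -0.     -1.    ] q [ 0.628   0.1362 -0.2251  1.7946  0.0321  1.2138 -0.7033] F [0.7058 0.2035 0.271 ] w -0.0023989845351492676
(0.43, 0.155, 0.35, 27.1) [ 0.1852 -0.3793 -0.011 ] 0.04
```

Emit:
{"op": "send_rows", "data": {
  "deltas": "0.185 -0.38 -0.011 0; 0.185 -0.38 -0.011 0; 0.185 -0.38 -0.011 0; 0.185 -0.38 -0.011 0; 0.185 -0.38 -0.011 0"
}}

```text
t: 2.9
eef_pos: [0.4322, -0.0174, 0.3458]
tool_rot: [0.0, 0.972, 0.234, 0.0]
contact_force: [1.0, 0.5, -0.5]
gripper_width: -0.003
grasp_force: 0.0
```

Emit:
{"op": "send_rows", "data": {
  "deltas": "0.06 -0.17 0 0; 0.06 -0.17 0 0; 0.06 -0.17 0 0; 0.06 -0.17 0 0"
}}

```text
t: 3.3
eef_pos: [0.4074, 0.1633, 0.346]
tool_rot: [-0.0, 0.972, 0.236, 0.001]
contact_force: [1.2, -0.2, 0.3]
gripper_width: 0.003
grasp_force: 0.0
```

```bash
python3 - <<'E'
from h import *
p=bot.read_camera('wrist'); save(p,'w1.png')
for q in ['left_grip','lug_hole','index_hole','right_grip']: print(q,lm(p,q))
rel((.413,.15,.23,27.1))
E
```

```text
left_grip [([0.4206, 0.1501, 0.1825], 0.71), ([0.3696, 0.0115, -0.0003], 0.57)]
lug_hole [([0.4118, -0.3253, 0.0195], 0.7), ([0.4781, 0.0108, 0.166], 0.67)]
index_hole [([0.4796, 0.0487, 0.1717], 0.78)]
right_grip [([0.5247, -0.0684, 0.0529], 0.8), ([0.3726, -0.1367, -0.0027], 0.37)]
t 3.55 pos [0.4089 0.1584 0.3453] head 27.03 zax [-0.     -0.0006 -1.    ] q [ 0.1592  0.0236 -0.6695  1.9067  0.0162  1.2168 -1.6148] F [0.544  0.8609 0.4377] w 0.0033348705395790127
(0.413, 0.15, 0.23, 27.1) [-0.0001  0.0093  0.1153] -0.07
```

Emit:
{"op": "send_rows", "data": {
  "deltas": "0 0.002 0.05 0; 0 0.002 0.09 0; 0 0.002 0.11 0; 0 0.002 0.125 0; 0 0.002 0.135 0"
}}

```text
t: 4.05
eef_pos: [0.4094, 0.1563, 0.2093]
tool_rot: [-0.0, 0.973, 0.233, -0.001]
contact_force: [-8.0, 5.4, 8.2]
gripper_width: 0.003
grasp_force: 7.1
```

Emit:
{"op": "send_rows", "data": {
  "deltas": "0 0 0.01 0; 0 0 0.02 0; 0 0 0.03 0; 0 0 0.038 0; 0 0 0.046 0"
}}

```text
t: 4.55
eef_pos: [0.4097, 0.1576, 0.1638]
tool_rot: [0.0, 0.972, 0.234, 0.0]
contact_force: [0.0, 0.2, 2.4]
gripper_width: 0.004
grasp_force: 0.9
```

```bash
python3 - <<'E'
from h import *
p=bot.read_camera('scene'); save(p,'s2.png')
for q in ['left_grip','lug_hole','right_grip']: print(q,lm(p,q))
rel((.411,.155,.145,27.1))
E
```

```text
left_grip [([0.4135, 0.1611, 0.1384], 0.67)]
lug_hole [([0.4708, 0.0332, 0.1707], 0.57), ([0.3733, 0.2034, 0.0015], 0.24)]
right_grip [([0.5307, -0.0816, 0.0984], 0.96)]
t 4.75 pos [0.4094 0.1573 0.1641] head 27.08 zax [-0.0007 -0.0005 -1.    ] q [ 0.0778  0.2519 -0.6594  2.1365  0.2112  0.8166 -1.8102] F [-0.2139  0.2154 -0.2619] w -0.00038984109869165005
(0.411, 0.155, 0.145, 27.1) [0.0004 0.0028 0.0191] -0.02
```

Emit:
{"op": "send_rows", "data": {
  "deltas": "0 0 0.006 0; 0 0 0.011 0; 0 0 0.015 0; 0 0 0.0185 0; 0 0 0.0185 0"
}}

```text
t: 5.25
eef_pos: [0.4092, 0.1573, 0.1453]
tool_rot: [0.0, 0.972, 0.234, -0.001]
contact_force: [-0.3, -0.2, 0.5]
gripper_width: -0.006
grasp_force: 0.0
```

```bash
python3 - <<'E'
from h import *
for c in ['scene','top']:
    p=bot.read_camera(c)
    for q in ['left_grip','lug_hole','index_hole','right_grip']: print(q,lm(p,q))
    if c=='scene': save(p,'s3.png'); cv2.imwrite('pics/s3c.png',cv2.resize(p['img'][180:320,250:410,::-1],None,fx=5,fy=4.2857,interpolation=2))
rel((.411,.155,.145,27.1))
E
```

```text
left_grip [([0.4153, 0.165, 0.1209], 0.59)]
lug_hole [([0.4663, 0.0325, 0.1693], 0.66), ([0.4103, -0.3218, 0.0135], 0.27)]
index_hole [([0.4809, 0.0445, 0.1674], 0.87)]
right_grip [([0.5298, -0.0827, 0.1171], 0.86)]
left_grip []
lug_hole [([0.4663, 0.038, 0.1702], 0.66)]
index_hole [([0.477, 0.0407, 0.1684], 0.92)]
right_grip [([0.5361, -0.0827, 0.1236], 0.67), ([0.4911, 0.0499, -0.002], 0.34)]
t 5.75 pos [0.4096 0.1576 0.1459] head 27.07 zax [ 0.0001 -0.0001 -1.    ] q [ 0.0615  0.2822 -0.6482  2.1532  0.2426  0.7761 -1.8404] F [0.1404 0.2413 0.3286] w -0.0024013228414660422
(0.411, 0.155, 0.145, 27.1) [0.0001 0.0029 0.0009] -0.03
```

View pics/s3c.png

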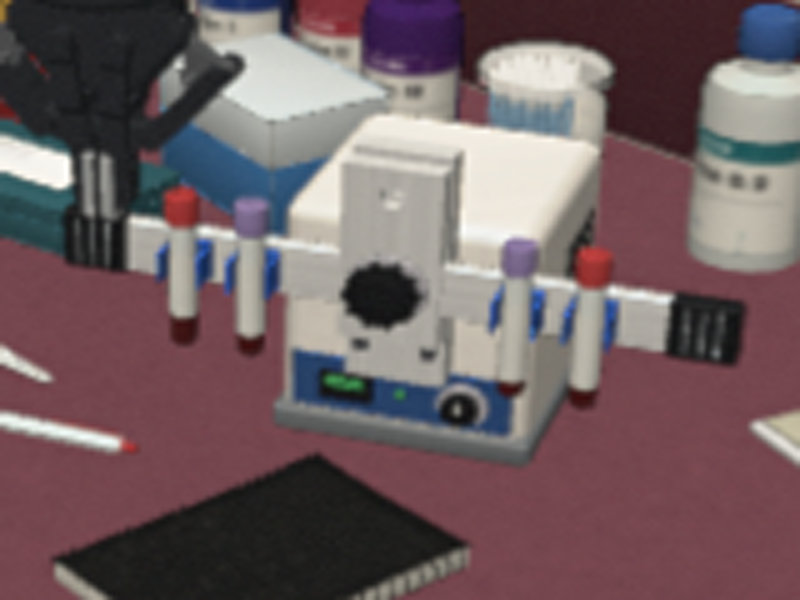

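The arm looks level, with the lug squarely in front of the plate. I'll lift off, then measure the lug and plate from above using wrist depth.

Emit:
{"op": "send_rows", "data": {
  "deltas": "0 0 -0.03 0; 0 0 -0.08 0; 0 0 -0.13 0; 0 0 -0.18 0; 0.03 0.05 -0.2 0"
}}

```text
t: 6.25
eef_pos: [0.4486, 0.1376, 0.3487]
tool_rot: [0.0, 0.971, 0.238, 0.005]
contact_force: [2.2, 0.6, 1.1]
gripper_width: -0.001
grasp_force: 0.0
```

Emit:
{"op": "send_rows", "data": {
  "deltas": "0.0 0.05 0 0; 0 0.09 0 0; 0 0.09 0 0; 0 0.09 0 0",
  "claw": 0.5
}}

```text
t: 6.65
eef_pos: [0.4906, 0.0519, 0.3418]
tool_rot: [-0.0, 0.972, 0.233, -0.0]
contact_force: [-0.1, 1.4, 0.2]
gripper_width: 0.502
grasp_force: 0.0
```

```bash
cat >> h.py <<'E'
def cloud(p):
    v,u=np.mgrid[0:480,0:640]; K=np.array([[p['fx'],0,p['cx']],[0,p['fy'],p['cy']],[0,0,1]])
    n=cv2.undistortPoints(np.stack([u.ravel(),v.ravel()],1).astype(np.float64)[:,None],K,np.array(p['dist_coeffs']))[:,0]
    d=p['depth'].ravel(); P=np.stack([n[:,0]*d,-n[:,1]*d,-d,np.ones_like(d)])
    W=(np.linalg.inv(p['camera_from_world'])@P)[:3].T; W[d==0]=np.nan
    return W
E
python3 - <<'E'
from h import *
for c in ['wrist','top']:
    p=bot.read_camera(c); W=cloud(p); print(c,np.linalg.inv(p['camera_from_world'])[:3,3])
    if c=='wrist': save(p,'w4.png')
    near=np.hypot(W[:,0]-.52,W[:,1]-.06)<.16
    for lo,hi in [(.135,.153),(.180,.200)]:
        s=near&(W[:,2]>lo)&(W[:,2]<hi); m=cv2.morphologyEx(s.reshape(480,640).astype(np.uint8),cv2.MORPH_OPEN,np.ones((3,3)))
        n,l,st,_=cv2.connectedComponentsWithStats(m)
        for i in np.argsort(-st[1:,4])[:3]+1:
            q=W[(l==i).ravel()]; print(lo,len(q),cv2.minAreaRect((q[:,:2]*1000).astype(np.float32)),np.median(q[:,2]))
    for q in ['index_hole','lug_hole']: print(q,lm(p,q))
rel((.40,-.32,.2,-7))
E
```

```text
wrist [0.5671 0.0911 0.476 ]
0.135 21241 ((550.6085815429688, 79.5178451538086), (129.65310668945312, 118.94236755371094), 26.537006378173828) 0.14339418988115304
0.135 330 ((534.4492797851562, -83.40348815917969), (10.93913459777832, 30.40730857849121), 28.529903411865234) 0.1364891426035196
0.135 241 ((411.4403991699219, 162.45254516601562), (10.28033447265625, 23.67770004272461), 25.540157318115234) 0.13640673362608147
0.18 1154 ((486.85614013671875, 47.63230514526367), (14.7079496383667, 45.78627395629883), 26.526559829711914) 0.18945766554368929
0.18 775 ((472.5157165527344, 40.43977737426758), (10.862244606018066, 45.28338623046875), 26.414247512817383) 0.18645550963757485
index_hole [([0.4813, 0.0464, 0.1714], 0.6)]
lug_hole [([0.4676, 0.0312, 0.1723], 0.65)]
top [0.2247 0.0884 1.5469]
0.135 817 ((535.4734497070312, 106.15064239501953), (130.0913543701172, 59.465126037597656), 25.382862091064453) 0.14444683652324275
0.135 14 ((412.7457275390625, 156.39505004882812), (7.707367897033691, 7.631126880645752), 4.738000392913818) 0.13917541321827587
0.18 59 ((470.7958068847656, 57.98302459716797), (27.652578353881836, 13.797332763671875), 19.51957893371582) 0.1903607962973881
index_hole [([0.4755, 0.0425, 0.1652], 0.95)]
lug_hole [([0.4664, 0.04, 0.1728], 0.83)]
t 6.95 pos [0.4903 0.0536 0.3422] head 27.2 zax [ 0.0003 -0.0001 -1.    ] q [ 0.2957  0.1288 -0.5792  1.8113  0.075   1.223  -1.4013] F [ 0.0248  0.3493 -0.4922] w 0.4949194811019142
(0.4, -0.32, 0.2, -7) [-0.2511  0.291   0.1422] 34.2
```

View pics/w4.png

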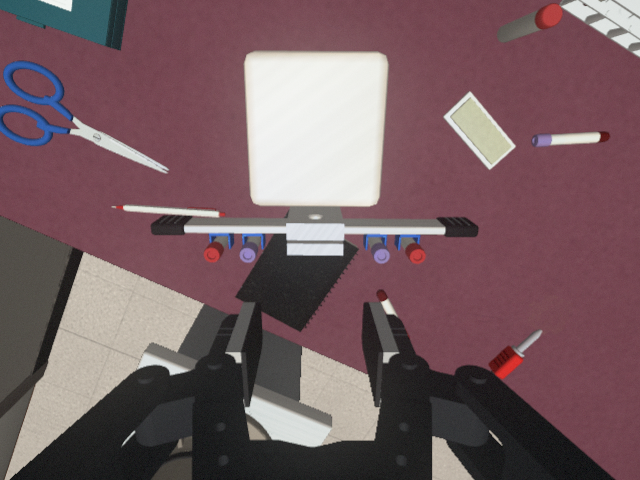

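The housing top measures 130x119 at yaw 26.5°. The plate and lug tops are 46 wide and 16 mm apart along that axis, and both grips stand at z 0.136, so the arm is level. In the picture the pin is at (515,355), and the next step is to go above it.

Emit:
{"op": "send_rows", "data": {
  "deltas": "-0.02 0.05 0 8; -0.07 0.1 0 16; -0.12 0.14 0.02 25; -0.17 0.18 0.03 34; -0.21 0.22 0.05 34"
}}

```text
t: 7.45
eef_pos: [0.4251, -0.1818, 0.3094]
tool_rot: [0.0, 0.998, -0.062, 0.001]
contact_force: [1.2, -0.2, -0.5]
gripper_width: 0.5
grasp_force: 0.0
```

```bash
python3 - <<'E'
from h import *
rel((.385,-.322,.22,-7))
E
```

```text
t 7.45 pos [ 0.4251 -0.1818  0.3094] head -7.11 zax [ 0.0016 -0.0009 -1.    ] q [ 0.581   0.0731 -0.3271  1.9348  0.0264  1.1359 -1.4512] F [ 1.1916 -0.234  -0.5212] w 0.5001589536546543
(0.385, -0.322, 0.22, -7) [-0.0226  0.144   0.0894] -0.11
```

Emit:
{"op": "send_rows", "data": {
  "deltas": "-0.023 0.144 0.09 0; -0.023 0.144 0.09 0; -0.023 0.144 0.09 0; -0.023 0.144 0.09 0; -0.023 0.144 0.09 0"
}}

```text
t: 7.95
eef_pos: [0.3834, -0.3226, 0.2171]
tool_rot: [-0.001, 0.998, -0.062, -0.002]
contact_force: [-0.4, 0.5, -0.7]
gripper_width: 0.503
grasp_force: 0.0
```

```bash
python3 - <<'E'
from h import *
p=bot.read_camera('wrist'); W=cloud(p); save(p,'w5.png')
hsv=cv2.cvtColor(p['img'],cv2.COLOR_RGB2HSV).reshape(-1,3)
near=np.hypot(W[:,0]-.41,W[:,1]+.32)<.09
s=near&(W[:,2]>.004)&(W[:,2]<.04); q=W[s]
print(len(q),cv2.minAreaRect((q[:,:2]*1000).astype(np.float32)),np.percentile(q[:,2],[5,50,95]))
t=s&(W[:,2]>.022); q=W[t]; print(len(q),cv2.minAreaRect((q[:,:2]*1000).astype(np.float32)),np.median(q[:,2]))
print(lm(p,'lock_pin'),lm(p,'pin_tip'))
rel((.385,-.322,.22,-7))
E
```

```text
1632 ((406.9263000488281, -321.12799072265625), (19.759138107299805, 92.33465576171875), 80.57645416259766) [0.0141 0.0236 0.0263]
924 ((387.9375305175781, -317.57135009765625), (17.9976806640625, 46.78387451171875), 80.09231567382812) 0.02516738102673388
[([0.4083, -0.3234, 0.0154], 0.97)] [([0.4515, -0.3298, 0.0133], 0.61), ([0.3719, -0.1408, 0.0008], 0.3)]
t 8.1 pos [ 0.3867 -0.3196  0.2196] head -6.81 zax [ 0.001   0.0001 -1.    ] q [ 0.7468  0.2248 -0.2072  1.9731  0.0557  0.9482 -1.1775] F [1.6252 0.1261 0.7104] w 0.49724601078558534
(0.385, -0.322, 0.22, -7) [-0.0014  0.0026 -0.0004] 0.19
```

View pics/w5.png

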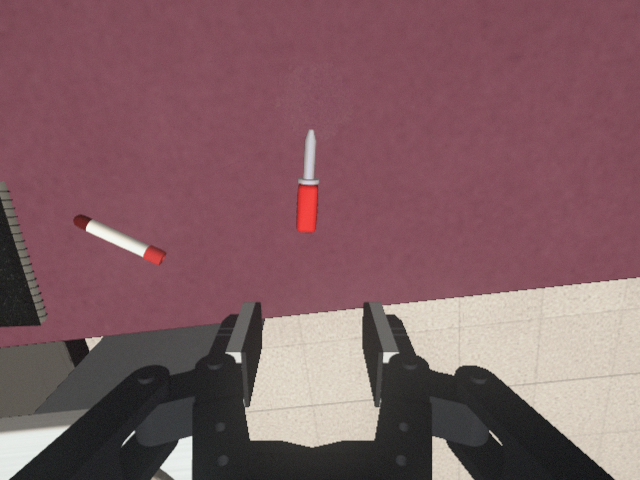

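The pin is centred at about column 308, rows 130–232. Depth gives its axis at -9.6°, origin near (0.409, -0.3215), top at 0.026.

```bash
python3 - <<'E'
from h import *
rel((.3913,-.3185,.011,-9.6))
E
```

```text
t 8.1 pos [ 0.3867 -0.3196  0.2196] head -6.81 zax [ 0.001   0.0001 -1.    ] q [ 0.7468  0.2248 -0.2072  1.9731  0.0557  0.9482 -1.1775] F [1.6252 0.1261 0.7104] w 0.49724601078558534
(0.3913, -0.3185, 0.011, -9.6) [ 0.0042 -0.0016  0.2086] 2.79
```

Emit:
{"op": "send_rows", "data": {
  "deltas": "0.004 -0.0015 0.05 2.8; 0.004 -0.0015 0.1 2.8; 0.004 -0.0015 0.14 2.8; 0.004 -0.0015 0.16 2.8; 0.004 -0.0015 0.16 2.8"
}}

```text
t: 8.6
eef_pos: [0.3896, -0.3173, 0.0573]
tool_rot: [-0.001, 0.997, -0.083, -0.002]
contact_force: [0.5, -0.1, 0.5]
gripper_width: 0.5
grasp_force: 0.0
```

```bash
python3 - <<'E'
from h import *
rel((.3913,-.3185,.011,-9.6))
E
```

```text
t 8.6 pos [ 0.3896 -0.3173  0.0573] head -9.54 zax [-0.0028  0.003  -1.    ] q [ 0.7012  0.4678 -0.1729  2.0913  0.1365  0.5967 -1.3043] F [ 0.5197 -0.095   0.5272] w 0.5002888367650016
(0.3913, -0.3185, 0.011, -9.6) [0.002  0.0011 0.0463] 0.06
```

Emit:
{"op": "send_rows", "data": {
  "deltas": "0.001 0.001 0.025 0; 0.001 0.001 0.04 0; 0.001 0.001 0.046 0; 0.001 0.001 0.046 0"
}}

```text
t: 9.0
eef_pos: [0.3917, -0.3207, 0.0139]
tool_rot: [0.0, 0.996, -0.084, 0.001]
contact_force: [0.3, -0.4, 0.1]
gripper_width: 0.503
grasp_force: 0.0
```

Emit:
{"op": "send_rows", "data": {
  "deltas": "0 0 0 0; 0 0 0 0; 0 0 0 0; 0 0 0 0",
  "claw": 0,
  "force": 50
}}

```text
t: 9.4
eef_pos: [0.3916, -0.3214, 0.0144]
tool_rot: [0.001, 0.996, -0.085, 0.001]
contact_force: [-0.9, 0.3, 4.6]
gripper_width: 0.199
grasp_force: 49.0
```

Emit:
{"op": "send_rows", "data": {
  "deltas": "0 0 -0.03 0; 0 0 -0.08 0; 0 0 -0.13 0; 0 0 -0.18 0; 0 0 -0.22 0"
}}

```text
t: 9.9
eef_pos: [0.391, -0.3211, 0.237]
tool_rot: [0.001, 0.996, -0.085, 0.002]
contact_force: [0.2, -0.1, -1.2]
gripper_width: 0.198
grasp_force: 49.0
```

```bash
python3 - <<'E'
from h import *
rel((.38,-.05,.23,26.5),(.40,-.0,.23,26.5))
E
```

```text
t 9.9 pos [ 0.391  -0.3211  0.237 ] head -9.72 zax [ 0.0031 -0.0022 -1.    ] q [ 0.7476  0.2106 -0.2102  1.9468  0.0527  0.9856 -1.2276] F [ 0.2353 -0.137  -1.2184] w 0.19830353014859053
(0.38, -0.05, 0.23, 26.5) [-0.0566 -0.2654  0.0064] -36.22
(0.4, -0.0, 0.23, 26.5) [-0.0453 -0.3181  0.0063] -36.22
```

Emit:
{"op": "send_rows", "data": {
  "deltas": "0 -0.05 0 -8; 0 -0.1 0 -16; -0.01 -0.15 0 -24; -0.02 -0.2 0 -32; -0.035 -0.25 0 -36.2"
}}

```text
t: 10.4
eef_pos: [0.3988, -0.0708, 0.2339]
tool_rot: [0.001, 0.973, 0.231, 0.001]
contact_force: [1.1, 0.4, -0.8]
gripper_width: 0.199
grasp_force: 48.9
```

```bash
python3 - <<'E'
from h import *
rel((.3964,.0025,.235,26.5))
E
```

```text
t 10.4 pos [ 0.3988 -0.0708  0.2339] head 26.76 zax [ 0.002  -0.0008 -1.    ] q [ 0.4999  0.0594 -0.4896  2.1376  0.0353  0.9499 -1.1131] F [ 1.1359  0.3813 -0.8247] w 0.19939857821882684
(0.3964, 0.0025, 0.235, 26.5) [ 0.0309 -0.0665 -0.0012] 0.26
```

Emit:
{"op": "send_rows", "data": {
  "deltas": "0.015 -0.035 0 0; 0.031 -0.066 0 0.2; 0.031 -0.066 0 0.2; 0.031 -0.066 0 0.2"
}}

```text
t: 10.8
eef_pos: [0.3971, 0.0004, 0.2336]
tool_rot: [0.001, 0.974, 0.228, 0.0]
contact_force: [-0.1, -0.7, -0.2]
gripper_width: 0.198
grasp_force: 49.0
```

```bash
python3 - <<'E'
from h import *
p=bot.read_camera('wrist'); save(p,'w6.png'); W=cloud(p)
d=np.array([np.cos(np.radians(26.5)),np.sin(np.radians(26.5))]); n=np.array([-d[1],d[0]])
rel((.3964,.0025,.171,26.5))
o=bot.get_obs()
# in mixer-aligned coords relative to TCP: u along d, v along n
U=(W[:,:2]-o['eef_pos'][:2])@d*1000; V=(W[:,:2]-o['eef_pos'][:2])@n*1000; Z=(W[:,2]-o['eef_pos'][2])*1000
s=(abs(V)<25)&(U>8)&(U<70)&(Z>-25)&(Z<20)
for a in range(8,70,5):
    k=s&(U>=a)&(U<a+5)
    if k.sum()>5: print(a,k.sum(),'V',np.percentile(V[k],[2,50,98]),'Ztop',np.percentile(Z[k],98))
ww=W[:,2]*1000
for lo,hi in [(180,187.9),(187.9,195)]:
    k=(ww>lo)&(ww<hi)&(abs(V)<60)&(U>50)&(U<130); print(lo,k.sum(),np.percentile(U[k],[2,50,98]),np.percentile(V[k],[1,50,99]))
E
```

```text
t 10.85 pos [ 0.3971 -0.0005  0.2333] head 26.27 zax [ 0.0006 -0.0008 -1.    ] q [ 0.4036  0.0518 -0.5678  2.1483  0.0353  0.9494 -1.2964] F [-0.5166  0.1386 -1.5388] w 0.19887518314254063
(0.3964, 0.0025, 0.171, 26.5) [ 0.0007 -0.003   0.0623] -0.23
8 2398 V [-20.1596   0.9859  22.5084] Ztop 19.466829975472006
13 1069 V [-12.9429   1.3494  15.2406] Ztop 18.963873154258916
18 874 V [-7.6287  1.3264 10.169 ] Ztop 8.67027454934451
23 295 V [-3.3469  1.3103  5.9864] Ztop 4.1649323977465444
28 305 V [-3.3149  1.2954  5.9272] Ztop 4.104451318352446
33 320 V [-3.6974  1.2845  5.8604] Ztop 4.086762328808723
38 349 V [-3.6571  1.2663  6.1946] Ztop 4.29374862780198
43 350 V [-3.5939  1.2561  6.1161] Ztop 4.100622395754081
48 364 V [-3.5568  1.2399  6.0292] Ztop 4.257533370250542
53 348 V [-2.8104  1.2302  5.6144] Ztop 3.6318173727514997
58 199 V [-1.3442  1.2162  4.0978] Ztop 2.358940968229139
180 2356 [80.9361 86.0894 94.5859] [-19.5118   2.9247  25.6341]
187.9 3794 [ 89.5367 101.5823 108.2031] [-19.534    3.1991  25.5299]
```

View pics/w6.png

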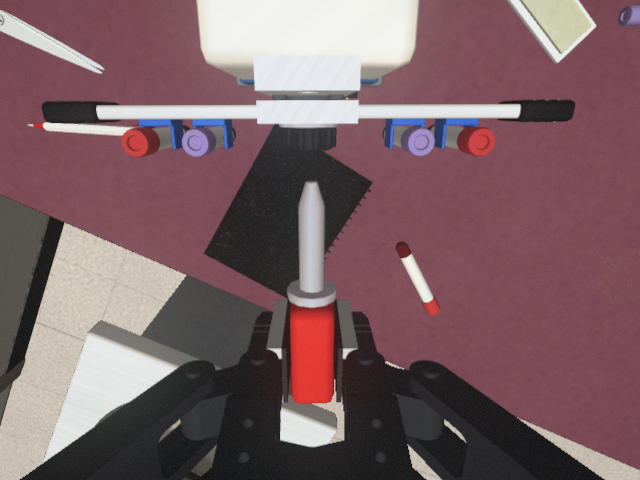

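The pin is held straight, with the shank at columns 299–325 and the lug top at 257–358 (centre 308). Relative to the lug, the pin needs about 1.8 mm toward +y of the mixer. Now lowering to hole height.

Emit:
{"op": "send_rows", "data": {
  "deltas": "0 -0.0018 0.03 0; 0 -0.0018 0.055 0; 0 -0.0018 0.0625 0; 0 -0.0018 0.0625 0; 0 -0.0018 0.0625 0"
}}

```text
t: 11.35
eef_pos: [0.397, 0.0013, 0.1712]
tool_rot: [0.0, 0.974, 0.227, 0.0]
contact_force: [-0.2, -0.2, -0.6]
gripper_width: 0.198
grasp_force: 49.0
```

```bash
cat > chk.py <<'E'
from h import *
d=np.array([np.cos(np.radians(26.5)),np.sin(np.radians(26.5))]); n=np.array([-d[1],d[0]])
L=[]
for i in range(3):
    p=bot.read_camera('wrist'); L.append(bot.get_obs()['eef_pos'])
e=np.mean(L,0); print(np.array(L)); W=cloud(p)
U=(W[:,:2]-e[:2])@d*1000; V=(W[:,:2]-e[:2])@n*1000; ww=W[:,2]*1000
for a in range(23,60,8):
    k=(abs(V)<12)&(U>=a)&(U<a+8)&(ww>e[2]*1000-20)&(ww<e[2]*1000+20)
    if k.sum()>5: print(a,k.sum(),'V',np.percentile(V[k],[2,50,98]),'Ztop',np.percentile(ww[k],98))
for lo,hi in [(180,187.9),(187.9,195)]:
    k=(ww>lo)&(ww<hi)&(abs(V)<60)&(U>30)&(U<130)
    if k.sum(): print(lo,k.sum(),'U',np.percentile(U[k],[2,98]),'V',np.percentile(V[k],[1,99]),np.median(ww[k]))
rel((.3964,.0025,.171,26.5))
E
python3 chk.py
```

```text
[[0.3972 0.0014 0.1715]
 [0.3972 0.0015 0.1715]
 [0.3972 0.0016 0.1715]]
23 486 V [-4.2304  0.423   5.0716] Ztop 175.52219256295427
31 519 V [-4.6014  0.3758  5.0026] Ztop 175.66492339428558
39 556 V [-4.5569  0.333   5.2061] Ztop 175.47492453135655
47 576 V [-4.4926  0.2943  5.0705] Ztop 175.3980934230612
55 370 V [-3.014   0.2641  3.8785] Ztop 174.18489235742018
180 5567 U [79.7096 93.5008] V [-21.2225  23.8422] 186.6373994601558
187.9 9399 U [ 93.4565 107.1917] V [-21.2357  23.8529] 189.67307252356667
t 11.5 pos [0.3972 0.0016 0.1715] head 26.25 zax [ 0.0021 -0.0002 -1.    ] q [ 0.3736  0.1502 -0.5709  2.2197  0.1142  0.7965 -1.3847] F [ 0.886  -0.0623 -0.0858] w 0.19703534529950986
(0.3964, 0.0025, 0.171, 26.5) [-0.0003 -0.0012  0.0005] -0.25
```

Emit:
{"op": "send_rows", "data": {
  "deltas": "0.005 -0.001 0.0007 -0.3; 0.012 -0.001 0.0007 -0.3; 0.018 -0.0011 0.0007 -0.3; 0.023 -0.0011 0.0007 -0.3; 0.028 -0.0011 0.0007 -0.3"
}}

```text
t: 12.0
eef_pos: [0.4205, 0.0146, 0.1696]
tool_rot: [0.0, 0.973, 0.23, -0.001]
contact_force: [-10.3, -6.6, 10.0]
gripper_width: 0.199
grasp_force: 50.3
```

```bash
python3 chk.py
```

```text
[[0.4207 0.0146 0.1696]
 [0.4207 0.0146 0.1697]
 [0.4206 0.0146 0.1698]]
23 490 V [-4.4658  0.5719  5.2233] Ztop 173.6995342036396
31 521 V [-4.3865  0.571   5.1362] Ztop 173.809885381784
39 558 V [-4.2839  0.5713  5.4509] Ztop 173.67972026804676
47 596 V [-11.3769   0.2104  11.3752] Ztop 187.7500125594482
55 2611 V [-11.5032  -0.0726  11.5285] Ztop 187.87743352891604
180 5073 U [53.0634 80.6789] V [-22.4899  22.6031] 186.55106551512597
187.9 7575 U [66.7651 80.531 ] V [-22.4829  22.6316] 189.6902075766912
t 12.15 pos [0.4206 0.0146 0.1698] head 26.55 zax [-0.0018 -0.0011 -1.    ] q [ 0.3375  0.1978 -0.5711  2.1711  0.148   0.8109 -1.4346] F [-3.4283 -2.4565  5.632 ] w 0.19921141778768445
(0.3964, 0.0025, 0.171, 26.5) [-0.0271 -0.     -0.0012] 0.05
```

The tip is about 8 mm into the lug hole but sits about 1 mm low (upward force). Correcting and going on.

Emit:
{"op": "send_rows", "data": {
  "deltas": "0 0.0004 -0.001 0; 0.004 0.0004 -0.001 0; 0.008 0.0004 -0.001 0; 0.011 0.0004 -0.001 0; 0.014 0.0004 -0.001 0"
}}

```text
t: 12.65
eef_pos: [0.4341, 0.0211, 0.1708]
tool_rot: [0.0, 0.973, 0.23, 0.0]
contact_force: [-0.3, -1.5, 2.2]
gripper_width: 0.201
grasp_force: 49.2
```

```bash
python3 chk.py
```

```text
[[0.4345 0.0214 0.1708]
 [0.4343 0.0214 0.1708]
 [0.4342 0.0213 0.1708]]
23 480 V [-4.0459  0.6084  5.273 ] Ztop 174.68613614779548
31 371 V [-11.5026   0.2644  11.3291] Ztop 187.78030195813312
39 1635 V [-11.4438  -0.051   11.581 ] Ztop 187.89778043297395
47 1510 V [-11.4974  -0.0264  11.4817] Ztop 190.54306633708217
55 1868 V [-11.4874  -0.0148  11.532 ] Ztop 190.69091103272407
180 5224 U [37.6209 65.5086] V [-22.4693  22.6255] 186.4550764879928
187.9 6727 U [51.3734 65.3877] V [-22.3839  22.7041] 189.66246660545875
t 12.8 pos [0.4342 0.0213 0.1708] head 26.59 zax [ 0.0008  0.0004 -1.    ] q [ 0.3217  0.2186 -0.5705  2.1435  0.1607  0.8189 -1.4548] F [ 1.0517 -0.0461 -0.1311] w 0.19973212990992623
(0.3964, 0.0025, 0.171, 26.5) [-0.0422 -0.0001 -0.0002] 0.09
```

Emit:
{"op": "send_rows", "data": {
  "deltas": "0.004 0.0003 0 0; 0.008 0.0003 0 0; 0.012 0.0003 0 0; 0.015 0.0003 0 0; 0.0165 0.0003 0 0"
}}

```text
t: 13.3
eef_pos: [0.4489, 0.0284, 0.1708]
tool_rot: [-0.0, 0.973, 0.23, 0.0]
contact_force: [-0.2, -0.4, 0.1]
gripper_width: 0.2
grasp_force: 49.1
```

```bash
python3 chk.py
```

```text
[[0.449  0.0284 0.1708]
 [0.4489 0.0284 0.1708]
 [0.4487 0.0283 0.1708]]
23 1488 V [-11.5131  -0.1089  11.5312] Ztop 187.89898187278195
31 1236 V [-11.5407   0.2392  11.4597] Ztop 190.56039523343705
39 1663 V [-11.4917  -0.0624  11.5751] Ztop 190.64030208727914
47 2384 V [-11.4879  -0.0523  11.5214] Ztop 190.3810382084588
55 364 V [-2.6642  0.6147  4.2248] Ztop 173.48278514349073
180 2346 U [30.1743 49.5693] V [-22.1058  22.9159] 184.672896540314
187.9 5866 U [35.6245 49.3583] V [-22.198   22.8672] 189.64422127798505
t 13.45 pos [0.4487 0.0283 0.1708] head 26.59 zax [ 0.0003  0.0002 -1.    ] q [ 0.3022  0.2442 -0.5677  2.1125  0.1769  0.8295 -1.4788] F [ 0.3736  0.1525 -0.6262] w 0.19837468242518505
(0.3964, 0.0025, 0.171, 26.5) [-0.0584 -0.0004 -0.0003] 0.09
```

Emit:
{"op": "send_rows", "data": {
  "deltas": "0.001 0 0 0; 0.002 0 0 0; 0.003 0 0 0; 0.003 0 0 0"
}}

```text
t: 13.85
eef_pos: [0.4505, 0.0291, 0.1706]
tool_rot: [0.0, 0.973, 0.23, -0.001]
contact_force: [-3.9, -1.6, 4.0]
gripper_width: 0.196
grasp_force: 49.6
```

Emit:
{"op": "send_rows", "data": {
  "deltas": "0.0015 0 0 0; 0.0025 0 0 0; 0.0025 0 0 0"
}}

```text
t: 14.15
eef_pos: [0.4506, 0.0291, 0.1706]
tool_rot: [0.001, 0.973, 0.229, -0.003]
contact_force: [-13.2, -5.2, 13.6]
gripper_width: 0.198
grasp_force: 51.0
```

```bash
python3 chk.py; python3 - <<'E'
from h import *
p=bot.read_camera('wrist'); cv2.imwrite('pics/w7.png',cv2.resize(p['img'][60:420,160:480,::-1],None,fx=1.66,fy=1.66,interpolation=2))
E
```

```text
[[0.4506 0.0292 0.1706]
 [0.4506 0.0291 0.1705]
 [0.4506 0.0291 0.1705]]
23 1640 V [-11.5365   0.2074  11.5512] Ztop 187.83845858028613
31 1055 V [-11.5744   0.2193  11.4573] Ztop 190.46417900075792
39 1697 V [-11.4531  -0.0969  11.4572] Ztop 190.47438509052796
47 2104 V [-11.5011   0.1985  11.5059] Ztop 189.83785772761664
55 365 V [-2.9598  0.5532  4.052 ] Ztop 173.2740073826967
180 1029 U [46.765  47.7592] V [-22.0069  22.9558] 184.04509884362486
187.9 5779 U [33.8067 47.5158] V [-22.1002  22.9918] 189.65435514296186
t 14.3 pos [0.4506 0.0291 0.1705] head 26.53 zax [-0.006  -0.0031 -1.    ] q [ 0.2962  0.2511 -0.566   2.1045  0.182   0.8389 -1.4866] F [-11.9628  -4.1588  13.6941] w 0.19484149288329122
(0.3964, 0.0025, 0.171, 26.5) [-0.0604 -0.0004 -0.    ] 0.03
```

View pics/w7.png

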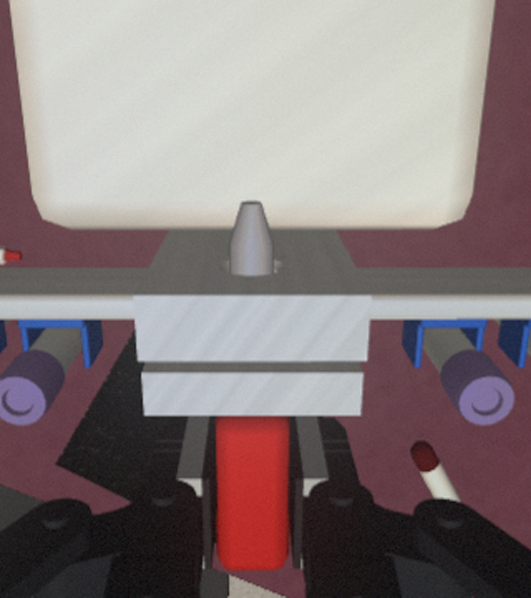

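The collar is hidden behind the lug's top edge. The tip stands about 14 mm out behind the plate at (252,205–275), which is 42−28, and the push stalled at 13 N, so the collar is home. Next: relax, release and lift.

Emit:
{"op": "send_rows", "data": {
  "deltas": "-0.0025 0 -0.001 0; -0.0025 0 -0.001 0"
}}

```text
t: 14.55
eef_pos: [0.4505, 0.0291, 0.1716]
tool_rot: [0.0, 0.973, 0.23, -0.001]
contact_force: [-4.5, -3.0, 1.6]
gripper_width: 0.195
grasp_force: 49.3
```

Emit:
{"op": "send_rows", "data": {
  "deltas": "0 0 0 0; 0 0 0 0; 0 0 0 0; 0 0 0 0",
  "claw": 0.45
}}

```text
t: 14.95
eef_pos: [0.4517, 0.0297, 0.1719]
tool_rot: [-0.0, 0.973, 0.23, 0.0]
contact_force: [-0.3, 0.1, -0.1]
gripper_width: 0.453
grasp_force: 0.0
```

Emit:
{"op": "send_rows", "data": {
  "deltas": "0 0 -0.02 0; 0 0 -0.05 0; 0 0 -0.09 0; 0 0 -0.13 0; 0 0 -0.16 0"
}}

```text
t: 15.45
eef_pos: [0.4518, 0.0298, 0.3344]
tool_rot: [0.0, 0.973, 0.23, 0.001]
contact_force: [0.7, 0.1, 0.0]
gripper_width: 0.448
grasp_force: 0.0
```

```bash
python3 - <<'E'
from h import *
p=bot.read_camera('wrist'); cv2.imwrite('pics/w8.png',p['img'][:,:,::-1])
print(lm(p,'lock_pin'),lm(p,'lug_hole')); q=bot.read_camera('scene'); print(lm(q,'lock_pin'),lm(q,'lug_hole'))
cv2.imwrite('pics/s8.png',cv2.resize(q['img'][180:320,250:410,::-1],None,fx=5,fy=4.2857,interpolation=2)); rel()
E
```

```text
[([0.4646, 0.0353, 0.1741], 0.78)] [([0.4704, 0.0314, 0.1713], 0.88), ([0.4918, 0.0496, -0.0025], 0.59)]
[([0.4694, 0.0404, 0.1682], 0.54)] [([0.4655, 0.037, 0.1669], 0.92)]
t 15.75 pos [0.4505 0.0293 0.3305] head 26.58 zax [-0.0021 -0.0001 -1.    ] q [ 0.3649  0.057  -0.5829  1.9084  0.0335  1.1878 -1.3367] F [-0.3224  0.3538 -0.8491] w 0.45221000185160165
```

View pics/s8.png

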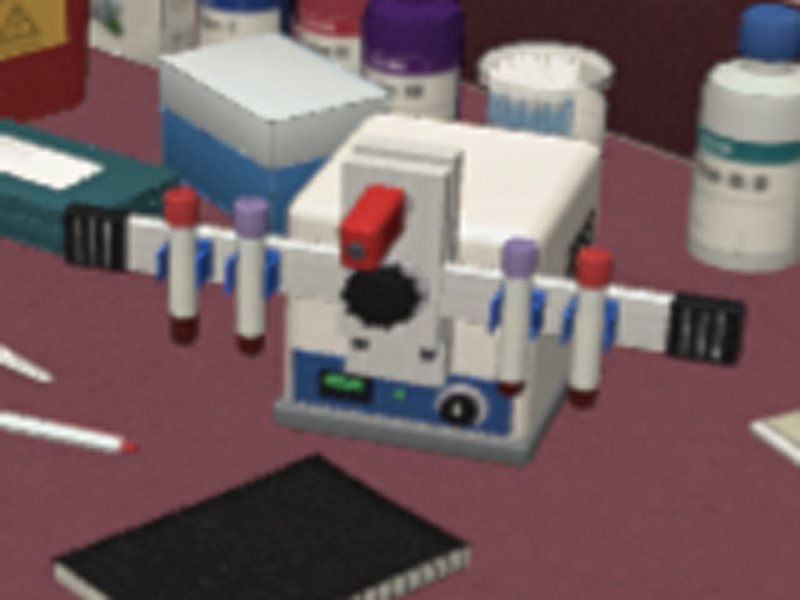

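View pics/w8.png

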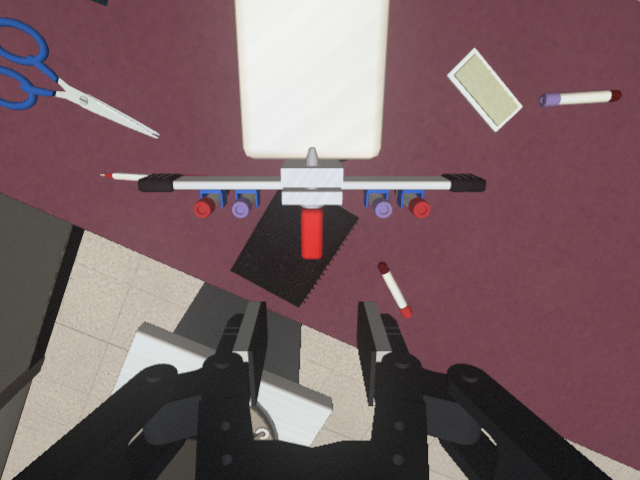

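Both views show the pin seated, with the handle at (312,233) against the lug, the tip out behind at (312,155) and the arm level. One last depth check: the handle should stand 48 mm in front of the lug.

```bash
python3 - <<'E'
from h import *
p=bot.read_camera('wrist'); W=cloud(p)*1000
d=np.array([np.cos(np.radians(26.5)),np.sin(np.radians(26.5))]); n=np.array([-d[1],d[0]])
c=np.array([472.5,40.4]); U=(W[:,:2]-c)@d; V=(W[:,:2]-c)@n; z=W[:,2]
def f(k): print(k.sum(),np.percentile(U[k],[1,99]),np.median(z[k]))
f((z>183.5)&(z<187.9)&(abs(V)<24)&(abs(U)<12)); f((z>188.5)&(z<195)&(abs(V)<24)&(abs(U)<30))
f((z>177)&(z<186.3)&(abs(V)<9)&(U<-10)&(U>-80)); f((z>160)&(z<178)&(abs(V)<6)&(U>18)&(U<50))
E
```

```text
835 [-4.7522  5.0893] 186.58699338434604
1130 [ 9.4344 22.7214] 189.66259494716508
1048 [-52.1694 -10.7767] 179.59759696031563
213 [22.5265 35.9338] 174.31171892050935
```

```bash
python3 -c "
from station import bot
print(bot.hand_in())"
```

```text
the job is handed in; nothing more can be done
None
```

The mixer arm is level and the lock pin is through both holes with its collar home against the lug. I released it, moved clear and handed the job in at about 16 s; nothing else on the bench was touched.

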